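Re-tension the cam clamp of a cheese mould press

TASK

One of the two small cheese presses holds a round metal mould under its bar, and the clamp on that press has gone slack. Flip its ball-ended cam lever open until it stands upright, then, with the lever still open, turn the T-shaped adjusting nut at the other end of the bar clockwise (seen from above), less than a quarter turn, until its handle lies along the press bar, and flip the lever fully closed again. Do not touch the other, empty press.

Things in the scene. Friction and masses are not known exactly. Their poses are not given: they have to be found in the camera images.
- press: The press to work on: white base board 270 x 150 x 18 mm, two tie rods, a steel bar 225 x 30 mm (its top 118 mm above the table) over a round metal mould 124 mm across. Origin: centre of the underside; z up; x along the bar from nut end to lever end, within 15 degrees of world x. Fixed. Lever's pivot pin: x = +85, y = 0, z = 152 mm, parallel to y. Nut's vertical axis: x = -95, y = 0 mm.
- cam_lever (a joint): Cam lever of that press (rad): 0 closed, lying level above the bar and pointing from its pin towards the nut; grows as the ball end is lifted; 1.571 upright; stop at 1.75. Black ball 22 mm across, its centre 85 mm from the pin (closed: press x = 0, z = 152 mm; upright: x = 85, z = 237 mm); arm 10 mm wide, 8 mm thick. Stiff (about 2 N at the ball), stays where left.
- adjust_nut (a joint): Adjusting nut of that press (rad), grows clockwise seen from above: at 0 its T handle lies across the bar (along press y), at 1.571 along the bar; stops at 0 and 2.4. Handle: steel bar 60 mm long, 12 wide, 20 high, 137 to 157 mm above the table, centred on the nut's axis, on a boss 22 mm across. Turns stiffly (0.05 N m), stays where left, does not rise.
- spare_press: The empty press, to be left alone: same build, size and axes with its own lever and nut, but no mould under the bar. Origin: centre of the underside of its base board. Fixed. It stands beside the other, to its left or right.

How it is judged:
By the outcome, as a careful person would: the job done as asked, in the order asked, and still so for the second after the job is handed in, with the robot touching nothing.
It also fails if it takes over 64 s, if anything falls off the work surface, if the arm or the gripper's body presses on something with over 40 N, if the wrist force passes 120 N, or if a joint passes its speed limit or range.

ROBOT

A 7-joint arm with a two-finger parallel gripper is mounted at the origin on the work surface. World frame = base frame: x ahead of the robot, y to its left, z up, the work surface at z = 0. Lengths are in m, angles in rad, forces in N, time in s.
With the tool pointing down it reaches from about 0.425 to 0.875 m from the base axis. Payload 4.7 kg.
Tool frame: the origin (TCP) lies on the centre line of the jaws, within the pads' length; the fingertips stand 19 mm ahead of it and the grasp point (between the pads) is the TCP; z points along the fingers, y is the direction in which the jaws open and shut (so a half turn about z gives the same grasp; the last joint's range is limited). The gripper opens to 87 mm and grips with 3 to 60 N. Pads are 19 mm wide; open, the fingers measure 117 mm over their backs; the gripper's body (75 mm by 190 mm) begins 51 mm behind the grasp point.
Start: joints at [-1.279, 0.321, -0.07, 1.45, 0.023, 1.371, -0.057], TCP at [0.178, 0.625, 0.242] pointing down, gripper open.
Joint ranges: [-2.86, 2.86], [-0.3, 2.09], [-1.38, 1.24], [0.06, 2.45], [-1.56, 4.7], [0.09, 2.05], [-2.69, 2.69]. Speed limits (rad/s): [2.57, 2.57, 3.14, 3.14, 3.14, 3.14, 3.14].

INTERFACE

Orientations are given as a rotation vector (axis times angle).
In Python, from plant import arm gives the robot as it stands.
- The arm moves only by the tool arm_command, never from a script. Its arguments are lists of equal length, an entry for each row: "translation": the shift along the tool's x, y, z in m, a list of three; "delta_rot": the turn, a rotation vector about the tool's x, y, z in degrees, a list of three. In form: {"translation": [[tx, ty, tz], ...], "delta_rot": [[rx, ry, rz], ...]}. A call has 1 to 20 rows; each row is the pose to reach, as a shift and turn from the pose measured when the call began, along the tool's axes at that moment; what a row does not reach only later rows make up. A row lasts 1/8 s, in which the tool goes at most 62.5 mm and 10.7 degrees, less where a joint would pass 70% of its speed; a pose out of reach is approached as far as the arm can. A call with a gripper value outside its range is refused whole. "gripper" is the opening in per cent of the stroke, from 0 (shut) to 100 (fully open), set as the call begins (left out, the last holds). The fingers move at their own pace and stop on an object; "squeeze" is the grip in N (left out, the last holds). Time passes only in rows, so rows that repeat a pose let the fingers close. It gives the time, the measured TCP pose, the force and the opening at its end, in the units of the state.
- arm.get_obs(): the state, without advancing time (a new reading comes with each control period).
- arm.grab_frame(name): name is "scene" or "top" or "wrist"; returns a dict with "img" (480x640x3 uint8, blue, green, red), "range_z" (480x640 float32, m along the optical axis (not along the pixel's ray), 0 where there is no reading), "intrinsics" (3x3 intrinsics, pixels), "distortion" ([k1, k2, p1, p2, k3] as OpenCV has them; the pictures are not rectified), "eye" and "rotation" of the camera in the world; the wrist camera has in their place "T_tool_cam" (4x4, takes a point from camera to tool coordinates, whose origin is the TCP and whose axes are the flange's). Camera axes: x right, y down, z forward; pixel columns grow to the right and rows downward; lengths in m; the calibration is good to about 2 mm. A picture is of the moment at which its call begins: read the wrist's pose just before it.
- arm.sign_off(): hands the job in, once; it reports no verdict.
Trained networks look in a picture, given as the dict that the camera call returned (one of the last four; its "shot" number tells which), for a name from the list of things; names that differ only in an ending like _2 or _b are one class to them, and where a whole thing is asked for, a point or a joint stands for the part that bears it (a point fixed in the world has none). Each returns a list of dicts, best first, with "conf" (0 to 1); they miss things now and then, are a little off and sometimes report something else, mostly with a low value. They report only what shows in the picture. A call takes as long as a camera call.
- arm.recognise(picture, name): "point" ([x, y, z] in m, in world coordinates, good to about 4 mm: the middle of the surface that is visible of it).
- arm.pinpoint(picture, name): "point" ([x, y, z] in m, in world coordinates, good to about 4 mm: a listed point, or the origin of a listed thing).
The state is a dict: "clock": time; "joints": joint angles; "qvel": joint speeds; "joint_torque": joint torques, N m; "tcp_pos": TCP position; "tcp_rot": TCP orientation; "force": force on the tool from outside, world axes, zero at the start; "moment": the same for the moment, N m; "grip_width": finger opening in m.
Only numpy, scipy, OpenCV 4.12 (cv2) and the standard library are available. Lean on these libraries where they do the work, as an engineer would, in place of code of your own. Each camera call takes 0.05 s, during which the arm holds its last target. There are 200 camera calls.

## Working session

There is one attempt and no reset: what is moved stays moved. The work goes in short steps, Python scripts to look and compute and a tool call to move; the robot and the scene stay as the last step left them, time stands still between calls to the robot, and variables do not carry over. Pictures are saved under pics/ and viewed, about 8 in all and at most 12, crops included, and the job is handed in when it is done.

Besides the shell and the picture viewer there is one more tool, called after "Call:" by a JSON object that holds its "method" and its "body". arm_command: Moves the arm, as the interface text tells. Its arguments: {"type":"object","properties":{"translation":{"type":"array","items":{"type":"array","items":{"type":"number"}}},"delta_rot":{"type":"array","items":{"type":"array","items":{"type":"number"}}},"gripper":{"type":"number"},"squeeze":{"type":"number"}},"required":["translation","delta_rot"]}

```bash
ls; mkdir -p pics
python3 - <<'E'
from plant import arm
import cv2,numpy as np
o=arm.get_obs();print({k:np.round(v,3) for k,v in o.items()})
for n in ("scene","top"):
    f=arm.grab_frame(n);cv2.imwrite(f"pics/{n}0.png",f["img"]);np.savez(f"{n}0.npz",**{k:v for k,v in f.items()})
    print(n,f["eye"],f["rotation"],f["intrinsics"],f["distortion"])
    for m in("press","spare_press","cam_lever","adjust_nut"):
        print(m,[(np.round(d["point"],3),round(d["conf"],2)) for d in arm.pinpoint(f,m)],'rec',[(np.round(d["point"],3),round(d["conf"],2)) for d in arm.recognise(f,m)])
E
```

```text
pics
{'clock': np.float64(0.0), 'joints': array([-1.279,  0.322, -0.07 ,  1.452,  0.023,  1.371, -0.057]), 'qvel': array([-0.   , -0.002,  0.   , -0.001,  0.001, -0.   , -0.001]), 'joint_torque': array([ 0.0000e+00, -4.9128e+01, -4.0400e-01, -3.1253e+01, -6.4000e-02,
        4.3000e-02,  0.0000e+00]), 'tcp_pos': array([0.178, 0.625, 0.24 ]), 'tcp_rot': array([-4.350e-01, -3.111e+00,  3.000e-03]), 'force': array([ 0.737, -0.166, -0.545]), 'moment': array([-0.035,  0.05 ,  0.024]), 'grip_width': np.float64(0.087)}
scene [0.87996219 0.43083616 0.7160525 ] [-0.87010517 -2.57436878  1.02647218] [[528.50139124   0.         327.54254108]
 [  0.         528.50139124 237.8997427 ]
 [  0.           0.           1.        ]] [-0.06885476  0.          0.          0.          0.        ]
press [(array([ 0.55 , -0.194, -0.002]), 0.74)] rec [(array([ 0.576, -0.169,  0.041]), 0.7)]
spare_press [(array([ 0.564,  0.184, -0.004]), 0.67)] rec [(array([0.588, 0.197, 0.015]), 0.92)]Traceback (most recent call last):
  File "<stdin>", line 8, in <module>
ValueError: it knows: press, spare_press
```

Run:
```python
from plant import arm
import cv2,numpy as np
f=arm.grab_frame("top");cv2.imwrite("pics/top0.png",f["img"]);np.savez("top0.npz",**f)
print(f["eye"],f["rotation"],f["intrinsics"],f["distortion"])
for m in("press","spare_press"):
        print(m,[(np.round(d["point"],3),round(d["conf"],2)) for d in arm.pinpoint(f,m)],'rec',[(np.round(d["point"],3),round(d["conf"],2)) for d in arm.recognise(f,m)])
```

```text
[ 0.43490191 -0.03165975  0.89034639] [-2.18366042  2.12448162 -0.14015626] [[510.96781856   0.         325.8070189 ]
 [  0.         510.96781856 236.17846281]
 [  0.           0.           1.        ]] [-0.07143011  0.          0.          0.          0.        ]
press [(array([ 0.55 , -0.193, -0.001]), 0.84)] rec [(array([ 0.54 , -0.179,  0.043]), 0.74)]
spare_press [(array([ 0.566,  0.183, -0.004]), 0.89)] rec [(array([0.56 , 0.17 , 0.011]), 0.85)]
```

View pics/scene0.png

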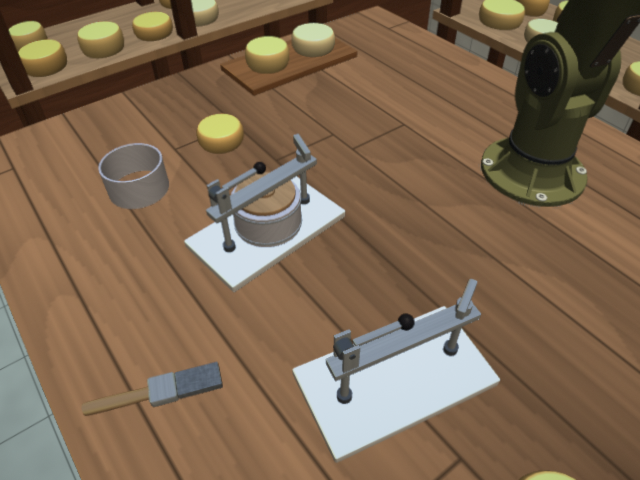

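View pics/top0.png

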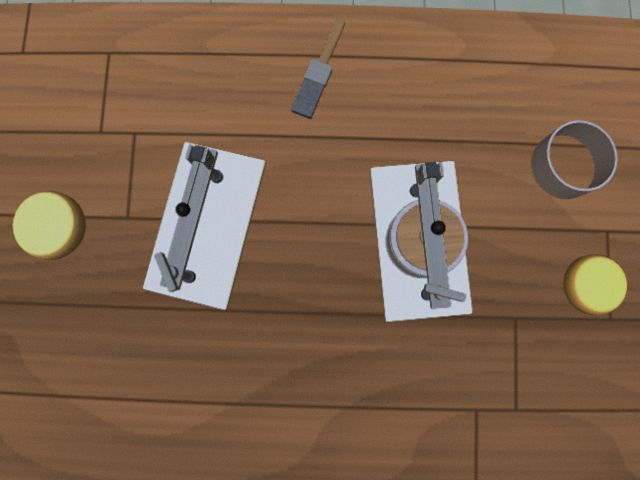

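The working press is on the right: ball at about (438,227) and T handle from (424,291) to (465,297) in the top view. In the scene view the ball is at (259,168). Next I measure from both views.

```bash
cat > h.py <<'E'
import cv2,numpy as np
from scipy.spatial.transform import Rotation as R
def cloud(f):
    v,u=np.mgrid[:480,:640]; z=np.array(f["range_z"])
    p=cv2.undistortPoints(np.stack([u,v],-1).reshape(-1,1,2).astype(float),f["intrinsics"],f["distortion"]).reshape(480,640,2)
    c=np.concatenate([p,np.ones((480,640,1))],-1)*z[...,None]
    if "T_tool_cam" in f: return c,p
    return c@R.from_rotvec(f["rotation"]).as_matrix().T+f["eye"],p
def ray(f,uv):
    p=cv2.undistortPoints(np.array([[uv]],float),f["intrinsics"],f["distortion"])[0,0]
    return R.from_rotvec(f["rotation"]).as_matrix()@[*p,1]
E
python3 - <<'E'
from h import *
fs={n:dict(np.load(n+"0.npz",allow_pickle=True)) for n in("scene","top")}
cl={}
for n,f in fs.items():
    W,_=cloud(f);cl[n]=W;P=W.reshape(-1,3);im=f["img"].reshape(-1,3).astype(int)
    ok=(f["range_z"].ravel()>0)&(abs(P[:,0]-.55)<.18)&(abs(P[:,1]+.19)<.14)
    b=ok&(P[:,2]>.012)&(P[:,2]<.024)&(im.min(1)>170)
    Q=P[b]; r=cv2.minAreaRect(Q[:,:2].astype(np.float32)); print(n,"board",r,np.median(Q[:,2]))
    bar=ok&(P[:,2]>.112)&(P[:,2]<.124)
    r=cv2.minAreaRect(P[bar][:,:2].astype(np.float32));print("bar",r,np.median(P[bar][:,2]),bar.sum())
    h=ok&(P[:,2]>.148)&(P[:,2]<.165)&(P[:,0]<.5)
    print("handle",h.sum(),cv2.minAreaRect(P[h][:,:2].astype(np.float32)),np.median(P[h],0))
    k=ok&(im.max(1)<50)&(P[:,2]>.135); k&=abs(P[:,0]-.55)<.05
    print("ball",k.sum(),np.median(P[k],0) if k.any() else 0, P[k].max(0))
# triangulate ball
def tri(uv):
    A=[];b=[]
    for n in uv:
        d=ray(fs[n],uv[n]);d/=np.linalg.norm(d);M=np.eye(3)-np.outer(d,d);A.append(M);b.append(M@fs[n]["eye"])
    x=np.linalg.lstsq(np.vstack(A),np.hstack(b),rcond=None)[0];return x
print("ball tri",tri({"scene":(259.5,168),"top":(438,227.5)}))
# corners
for uv in[(372,168),(453,161),(471,313),(387,321)]:
    d=ray(fs["top"],uv);e=fs["top"]["eye"];print(uv,e+d*(.018-e[2])/d[2])
for uv in[(424,291),(465,297)]:
    d=ray(fs["top"],uv);print(uv,e+d*(.157-e[2])/d[2])
E
```

```text
scene board ((0.5497571229934692, -0.19103595614433289), (0.26967859268188477, 0.15014539659023285), 6.34301233291626) 0.018859434681441745
bar ((0.5456068515777588, -0.1920923888683319), (0.22490744292736053, 0.033073749393224716), 6.440744400024414) 0.11804428227758623 1429
handle 186 ((0.45694878697395325, -0.20086896419525146), (0.06023013964295387, 0.012279542163014412), 76.79108428955078) [ 0.45867295 -0.19727399  0.15587963]
ball 98 [ 0.55246147 -0.18543254  0.15986313] [ 0.55904132 -0.18081938  0.16533427]
top board ((0.5489047765731812, -0.19360052049160004), (0.2678537964820862, 0.14852266013622284), 6.491783142089844) 0.016774141323461667
bar ((0.5440424680709839, -0.1944529116153717), (0.22405865788459778, 0.03124126046895981), 6.742275238037109) 0.11663372784605858 1872
handle 343 ((0.45525142550468445, -0.20475119352340698), (0.05939602479338646, 0.012297608889639378), 75.7984390258789) [ 0.45499726 -0.20441022  0.15567198]
ball 146 [ 0.54785247 -0.19230957  0.16007131] [ 0.55801838 -0.18370057  0.16541695]
ball tri [ 0.54860095 -0.1944557   0.15113225]
(372, 168) [ 0.6717577  -0.10792232  0.018     ]
(453, 161) [ 0.68896804 -0.25117023  0.018     ]
(471, 313) [ 0.42384145 -0.28077168  0.018     ]
(387, 321) [ 0.40712801 -0.13751034  0.018     ]
(424, 291) [ 0.45537382 -0.1731924   0.157     ]
(465, 297) [ 0.44820329 -0.23245814  0.157     ]
```

```bash
cat >> h.py <<'E'
O=np.array([.549,-.193]);YAW=np.deg2rad(6.5)
def pw(x,y,z,):
    c,s=np.cos(YAW),np.sin(YAW);return np.array([O[0]+c*x-s*y,O[1]+s*x+c*y,z])
def tool(y):  # tool down, tool-y heading y deg
    a=np.deg2rad(y);ty=np.array([np.cos(a),np.sin(a),0]);tz=np.array([0,0,-1.]);return R.from_matrix(np.c_[np.cross(ty,tz),ty,tz])
def rows(obs,targets):
    R0=R.from_rotvec(obs["tcp_rot"]);p0=obs["tcp_pos"]
    for p,y in targets:
        print(np.round(R0.inv().apply(np.array(p)-p0),4).tolist(),np.round(np.rad2deg((R0.inv()*tool(y)).as_rotvec()),1).tolist())
E
python3 - <<'E'
from h import *
from plant import arm
o=arm.get_obs();T=[]
for i in range(1,19):
    s=i/18;a=np.deg2rad(74.1+(-19.4-74.1)*s);r=.65+(.582-.65)*s
    T.append(([r*np.cos(a),r*np.sin(a),.24+.08*min(1,4*s)],74.1-157.6*s))
rows(o,T)
E
```

```text
[-0.0583, -0.0064, -0.0162] [-0.0, 0.0, 8.7]
[-0.1156, -0.018, -0.034] [-0.0, 0.0, 17.5]
[-0.1714, -0.0347, -0.0518] [-0.0, 0.0, 26.2]
[-0.225, -0.0563, -0.0696] [-0.0, 0.0, 35.0]
[-0.2762, -0.0825, -0.0785] [-0.0, 0.0, 43.8]
[-0.3245, -0.1131, -0.0785] [-0.0, 0.0, 52.5]
[-0.3695, -0.1477, -0.0784] [-0.0, 0.0, 61.3]
[-0.411, -0.1861, -0.0784] [-0.0, 0.0, 70.0]
[-0.4485, -0.2278, -0.0784] [-0.0, 0.0, 78.8]
[-0.4819, -0.2724, -0.0784] [-0.0, 0.0, 87.5]
[-0.511, -0.3197, -0.0784] [-0.0, 0.0, 96.3]
[-0.5354, -0.369, -0.0784] [-0.0, 0.0, 105.0]
[-0.5552, -0.4201, -0.0784] [0.0, 0.0, 113.8]
[-0.5701, -0.4725, -0.0784] [0.0, 0.0, 122.6]
[-0.5801, -0.5256, -0.0784] [0.0, 0.0, 131.3]
[-0.5853, -0.5791, -0.0784] [0.0, 0.0, 140.1]
[-0.5855, -0.6325, -0.0784] [0.0, 0.0, 148.8]
[-0.5809, -0.6853, -0.0784] [0.0, 0.0, 157.6]
```

Call:
{"method": "arm_command", "body": {"translation": [[-0.058, -0.006, -0.016], [-0.116, -0.018, -0.034], [-0.171, -0.035, -0.052], [-0.225, -0.056, -0.07], [-0.276, -0.082, -0.078], [-0.324, -0.113, -0.078], [-0.37, -0.148, -0.078], [-0.411, -0.186, -0.078], [-0.448, -0.228, -0.078], [-0.482, -0.272, -0.078], [-0.511, -0.32, -0.078], [-0.535, -0.369, -0.078], [-0.555, -0.42, -0.078], [-0.57, -0.472, -0.078], [-0.58, -0.526, -0.078], [-0.585, -0.579, -0.078], [-0.586, -0.632, -0.078], [-0.581, -0.685, -0.078], [-0.581, -0.685, -0.078]], "delta_rot": [[0, 0, 8.7], [0, 0, 17.5], [0, 0, 26.2], [0, 0, 35], [0, 0, 43.8], [0, 0, 52.5], [0, 0, 61.3], [0, 0, 70], [0, 0, 78.8], [0, 0, 87.5], [0, 0, 96.3], [0, 0, 105], [0, 0, 113.8], [0, 0, 122.6], [0, 0, 131.3], [0, 0, 140.1], [0, 0, 148.8], [0, 0, 157.6], [0, 0, 157.6]], "gripper": 60}}

```text
clock: 2.88
tcp_pos: [0.5465, -0.1992, 0.3205]
tcp_rot: [3.136, 0.161, 0.001]
force: [-0.1, 0.4, 0.8]
grip_width: 0.0522
```

```bash
cat >> h.py <<'E'
def wrist(arm,name):
    o=arm.get_obs();f=arm.grab_frame("wrist");cv2.imwrite(f"pics/{name}.png",f["img"])
    c,_=cloud(f);T=np.array(f["T_tool_cam"]);W=(c@T[:3,:3].T+T[:3,3])@R.from_rotvec(o["tcp_rot"]).as_matrix().T+o["tcp_pos"]
    np.savez(name+".npz",W=W,img=f["img"],z=f["range_z"]);return o,f,W
def toP(P): 
    c,s=np.cos(YAW),np.sin(YAW);d=P[...,:2]-O;return np.stack([c*d[...,0]+s*d[...,1],-s*d[...,0]+c*d[...,1],P[...,2]],-1)
E
python3 - <<'E'
from h import *
from plant import arm
o,f,W=wrist(arm,"w1");print(o["clock"],o["tcp_pos"],o["joints"],np.array(f["T_tool_cam"]).round(3))
P=toP(W).reshape(-1,3);im=f["img"].reshape(-1,3).astype(int);ok=f["range_z"].ravel()>0
def rep(n,m):
    m=m&ok;print(n,m.sum(),*( [P[m].min(0).round(4),P[m].max(0).round(4),[np.round(x,4) for x in cv2.minAreaRect(P[m][:,:2].astype(np.float32))]] if m.any() else []))
near=(abs(P[:,0])<.15)&(abs(P[:,1])<.1)
rep("bar",near&(abs(P[:,2]-.118)<.006)&(abs(P[:,1])<.03))
rep("handle",near&(abs(P[:,2]-.157)<.006)&(P[:,0]<-.05))
rep("ball",near&(P[:,2]>.15)&(abs(P[:,0])<.02)&(im.max(1)<70))
rep("armtop",near&(abs(P[:,2]-.156)<.006)&(P[:,0]>.02)&(P[:,0]<.065))
E
```

```text
2.875 [ 0.54650415 -0.19916789  0.32045567] [-0.39062951  0.17715051  0.80169262  1.52791314 -0.12596378  1.48902337
 -1.05476336] [[ 0.001 -0.955 -0.295  0.082]
 [ 1.     0.001 -0.     0.001]
 [ 0.    -0.295  0.955 -0.144]
 [ 0.     0.     0.     1.   ]]
bar 4209 [-0.1037 -0.0159  0.115 ] [0.1094 0.0144 0.1239] [array([ 0.0029, -0.0009]), array([0.2131, 0.0301]), np.float64(0.1266)]
handle 854 [-0.1079 -0.0299  0.151 ] [-0.078   0.0279  0.1592] [array([-0.0932, -0.0009]), array([0.0597, 0.0127]), np.float64(69.4137)]
ball 17080 [-0.0143 -0.0872  0.1559] [0.02   0.0742 0.4158] [array([ 0.0028, -0.0065]), array([0.1615, 0.0343]), np.float64(89.9976)]
armtop 668 [ 0.02   -0.0059  0.1511] [0.0648 0.0042 0.1592] [array([ 0.0424, -0.001 ]), array([0.01  , 0.0448]), np.float64(89.3896)]
```

View pics/w1.png

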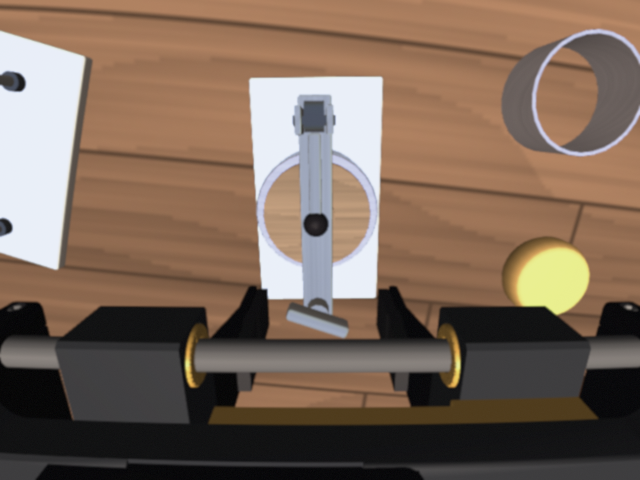

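The wrist view shows the ball at (316,224), below and ahead of the open jaws. The T handle is at about (318,320), 69° short of lying along the bar, and there is nothing beside the ball.

Run:
```python
from h import *
from plant import arm
rows(arm.get_obs(),[(pw(.001,-.0005,z),-83.5) for z in(.28,.23,.19,.17,.154)])
```

```text
[0.0021, -0.0019, 0.0401] [-0.0, -0.1, -0.3]
[0.0021, -0.0019, 0.0901] [-0.0, -0.1, -0.3]
[0.002, -0.0019, 0.1301] [-0.0, -0.1, -0.3]
[0.002, -0.0019, 0.1501] [-0.0, -0.1, -0.3]
[0.002, -0.0019, 0.1661] [-0.0, -0.1, -0.3]
```

Call:
{"method": "arm_command", "body": {"translation": [[0.002, -0.002, 0.04], [0.002, -0.002, 0.09], [0.002, -0.002, 0.13], [0.002, -0.002, 0.15], [0.002, -0.002, 0.166], [0.002, -0.002, 0.166], [0.002, -0.002, 0.166]], "delta_rot": [[0, 0, -0.3], [0, 0, -0.3], [0, 0, -0.3], [0, 0, -0.3], [0, 0, -0.3], [0, 0, -0.3], [0, 0, -0.3]]}}

```text
clock: 3.8
tcp_pos: [0.551, -0.1936, 0.1554]
tcp_rot: [3.136, 0.179, 0.005]
force: [1.1, -0.1, -0.2]
grip_width: 0.0522
```

Call:
{"method": "arm_command", "body": {"translation": [[0, 0, 0], [0, 0, 0], [0, 0, 0], [0, 0, 0], [0, 0, 0]], "delta_rot": [[0, 0, 0], [0, 0, 0], [0, 0, 0], [0, 0, 0], [0, 0, 0]], "gripper": 0, "squeeze": 15}}

```text
clock: 4.42
tcp_pos: [0.551, -0.1932, 0.1554]
tcp_rot: [-3.136, -0.18, -0.005]
force: [-0.3, 0.4, 0.7]
grip_width: 0.0206
```

Run:
```python
from h import *
from plant import arm
o=arm.get_obs();p=toP(o["tcp_pos"]);print(p,o["joints"].round(3),o["force"],o["grip_width"])
# arc: keep grasp offset relative to nominal ball
d=p-[0,0,.152]
a=np.linspace(0,np.pi/2,15)[1:]
T=[(pw(.085-.085*np.cos(t)+d[0],p[1]*0-.0005,.152+.085*np.sin(t)+d[2]),-83.5) for t in a]
rows(o,T)
```

```text
[ 0.00194919 -0.00039812  0.15544465] [-0.358  0.291  0.767  1.756 -0.219  1.179 -0.984] [-0.28947305  0.42149115  0.68117079] 0.020618976907121094
[0.0006, 0.0001, -0.0095] [0.0, -0.2, 0.1]
[0.0022, 0.0001, -0.0189] [0.0, -0.2, 0.1]
[0.0049, 0.0001, -0.0281] [0.0, -0.2, 0.1]
[0.0085, 0.0001, -0.0369] [0.0, -0.2, 0.1]
[0.0132, 0.0001, -0.0452] [0.0, -0.2, 0.1]
[0.0187, 0.0001, -0.0529] [0.0, -0.2, 0.1]
[0.0251, 0.0001, -0.06] [0.0, -0.2, 0.1]
[0.0322, 0.0001, -0.0664] [0.0, -0.2, 0.1]
[0.04, 0.0001, -0.0719] [0.0, -0.2, 0.1]
[0.0483, 0.0001, -0.0764] [0.0, -0.2, 0.1]
[0.0572, 0.0002, -0.0801] [0.0, -0.2, 0.1]
[0.0663, 0.0002, -0.0827] [0.0, -0.2, 0.1]
[0.0757, 0.0002, -0.0842] [0.0, -0.2, 0.1]
[0.0853, 0.0002, -0.0847] [0.0, -0.2, 0.1]
```

Call:
{"method": "arm_command", "body": {"translation": [[0.001, 0, -0.01], [0.002, 0, -0.019], [0.005, 0, -0.028], [0.008, 0, -0.037], [0.013, 0, -0.045], [0.019, 0, -0.053], [0.025, 0, -0.06], [0.032, 0, -0.066], [0.04, 0, -0.072], [0.048, 0, -0.076], [0.057, 0, -0.08], [0.066, 0, -0.083], [0.076, 0, -0.084], [0.085, 0, -0.085], [0.085, 0, -0.085], [0.085, 0, -0.085]], "delta_rot": [[0, 0, 0], [0, 0, 0], [0, 0, 0], [0, 0, 0], [0, 0, 0], [0, 0, 0], [0, 0, 0], [0, 0, 0], [0, 0, 0], [0, 0, 0], [0, 0, 0], [0, 0, 0], [0, 0, 0], [0, 0, 0], [0, 0, 0], [0, 0, 0]]}}

```text
clock: 6.42
tcp_pos: [0.6359, -0.1835, 0.241]
tcp_rot: [3.136, 0.18, 0.008]
force: [1.0, 0.3, 1.1]
grip_width: 0.0204
```

Run:
```python
from h import *
from plant import arm
o=arm.get_obs();print(toP(o["tcp_pos"]),o["joints"].round(3),o["force"],o["grip_width"])
f=arm.grab_frame("top");W,_=cloud(f);P=toP(W).reshape(-1,3)
g=arm.grab_frame("scene");a,b=f["img"][120:340,340:520],g["img"][60:290,140:380]
cv2.imwrite("pics/c2.png",np.hstack([cv2.resize(a,(400,480)),cv2.resize(b,(400,480))]))
```

```text
[ 0.08744776 -0.00036012  0.24095749] [-0.315  0.41   0.751  1.448 -0.282  1.389 -1.012] [0.97701105 0.3162833  1.07369068] 0.020397348275611602
```

View pics/c2.png

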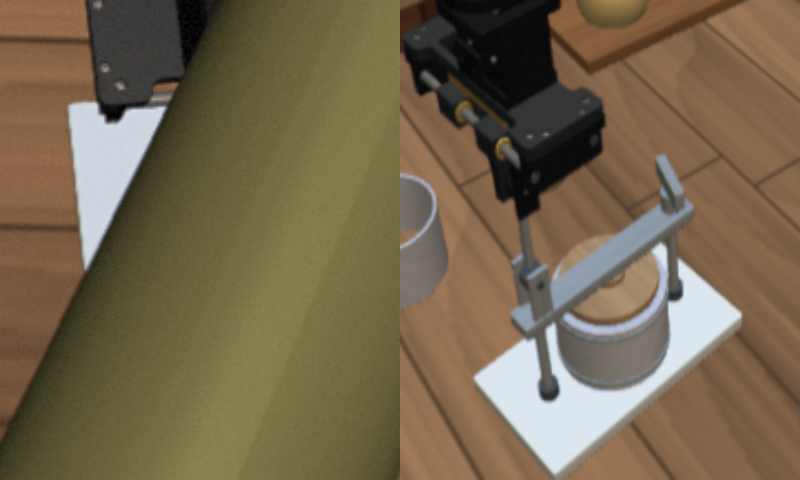

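The scene crop shows the lever upright at about (527,240), with the ball in the jaws. Next: release, rise and go over to the nut.

Run:
```python
from h import *
from plant import arm
o=arm.get_obs();n=pw(-.0945,-.0005,.24)
T=[([*o["tcp_pos"][:2],.241],-83.5)]*3+[([*o["tcp_pos"][:2],.285],-83.5),([*o["tcp_pos"][:2],.32],-83.5)]
for i in range(1,8):
    s=i/7;p=o["tcp_pos"]*(1-s)+n*s;p[2]=.32;T.append((p,-83.5+69.4*s))
n[2]=.27;T.append((n,-14.1));T.append((n,-14.1));T.append((n,-14.1))
rows(o,T)
```

```text
[0.0, 0.0, -0.0001] [0.0, -0.2, 0.1]
[0.0, 0.0, -0.0001] [0.0, -0.2, 0.1]
[0.0, 0.0, -0.0001] [0.0, -0.2, 0.1]
[0.0002, 0.0, -0.0441] [0.0, -0.2, 0.1]
[0.0003, 0.0, -0.0791] [0.0, -0.2, 0.1]
[-0.0256, 0.0, -0.0792] [0.0, -0.2, -9.9]
[-0.0515, 0.0, -0.0793] [0.1, -0.2, -19.8]
[-0.0775, 0.0, -0.0794] [0.1, -0.2, -29.7]
[-0.1034, 0.0, -0.0795] [0.1, -0.2, -39.6]
[-0.1293, 0.0, -0.0796] [0.1, -0.2, -49.5]
[-0.1553, 0.0, -0.0797] [0.1, -0.2, -59.4]
[-0.1812, 0.0, -0.0798] [0.2, -0.2, -69.3]
[-0.1814, -0.0, -0.0298] [0.2, -0.2, -69.3]
[-0.1814, -0.0, -0.0298] [0.2, -0.2, -69.3]
[-0.1814, -0.0, -0.0298] [0.2, -0.2, -69.3]
```

Call:
{"method": "arm_command", "body": {"translation": [[0, 0, 0], [0, 0, 0], [0, 0, 0], [0, 0, -0.044], [0, 0, -0.079], [-0.026, 0, -0.079], [-0.052, 0, -0.079], [-0.078, 0, -0.079], [-0.103, 0, -0.08], [-0.129, 0, -0.08], [-0.155, 0, -0.08], [-0.181, 0, -0.08], [-0.181, 0, -0.03], [-0.181, 0, -0.03], [-0.181, 0, -0.03]], "delta_rot": [[0, 0, 0], [0, 0, 0], [0, 0, 0], [0, 0, 0], [0, 0, 0], [0, 0, -9.9], [0, 0, -19.8], [0, 0, -29.7], [0, 0, -39.6], [0, 0, -49.5], [0, 0, -59.4], [0, 0, -69.3], [0, 0, -69.3], [0, 0, -69.3], [0, 0, -69.3]], "gripper": 60}}

```text
clock: 8.4
tcp_pos: [0.4562, -0.2044, 0.2715]
tcp_rot: [2.476, 1.929, 0.006]
force: [0.5, 0.6, 0.5]
grip_width: 0.0525
```

Run:
```python
from h import *
from plant import arm
o,f,W=wrist(arm,"w3");print(o["clock"],toP(o["tcp_pos"]),o["joints"].round(3))
g=arm.grab_frame("scene");W2,_=cloud(g)
for n,V,z,im in(("w",W,f["range_z"],f["img"]),("s",W2,g["range_z"],g["img"])):
    P=toP(V).reshape(-1,3);ok=(z.ravel()>0)&(abs(P[:,1])<.05);im=im.reshape(-1,3).astype(int)
    h=ok&(abs(P[:,2]-.157)<.006)&(abs(P[:,0]+.095)<.045)
    if h.sum()>20:print(n,"handle",h.sum(),cv2.minAreaRect(P[h][:,:2].astype(np.float32)))
    b=ok&(abs(P[:,0]-.085)<.05)&(P[:,2]>.222)&(P[:,2]<.26)&(im.max(1)<70);print("ball",b.sum(),P[b].mean(0) if b.any() else'')
cv2.imwrite("pics/c3.png",np.hstack([cv2.resize(f["img"],(400,300)),cv2.resize(g["img"][60:290,140:380],(400,300))]))
rows(o,[(pw(-.0945,-.0005,z),-14.1) for z in(.23,.19,.17,.159)])
```

```text
8.4 [-0.09352672 -0.00081802  0.27146988] [-0.322 -0.046  0.677  1.794  0.028  1.379  0.102]
w handle 1308 ((-0.09311966598033905, -0.0004185047000646591), (0.05937136709690094, 0.01200499851256609), 69.11588287353516)
ball 260 [0.07600465 0.00174861 0.23395131]
s handle 166 ((-0.09244874119758606, 0.0014858301728963852), (0.06146879121661186, 0.012172231450676918), 69.18646240234375)
ball 165 [0.08701402 0.00626621 0.24175231]
[-0.0001, -0.0012, 0.0415] [0.3, -0.1, -0.1]
[-0.0001, -0.0014, 0.0815] [0.3, -0.1, -0.1]
[-0.0002, -0.0015, 0.1015] [0.3, -0.1, -0.1]
[-0.0002, -0.0016, 0.1125] [0.3, -0.1, -0.1]
```

View pics/c3.png

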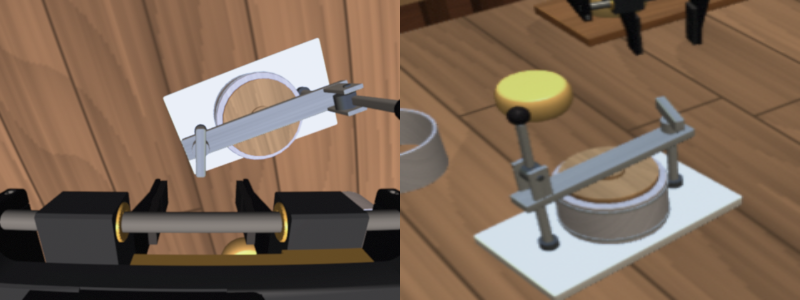

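Left (wrist): the handle is centred at (200,150) between the jaws. Right (scene): the lever stands upright with its ball at (518,115). Next: descend and grip.

Call:
{"method": "arm_command", "body": {"translation": [[0, 0, 0.04], [0, 0, 0.08], [0, 0, 0.1], [0, 0, 0.112], [0, 0, 0.112], [0, 0, 0.112]], "delta_rot": [[0, 0, 0], [0, 0, 0], [0, 0, 0], [0, 0, 0], [0, 0, 0], [0, 0, 0]]}}

```text
clock: 9.25
tcp_pos: [0.4583, -0.205, 0.1612]
tcp_rot: [2.473, 1.927, 0.009]
force: [0.4, 0.2, -1.0]
grip_width: 0.0522
```

Call:
{"method": "arm_command", "body": {"translation": [[0, 0, 0], [0, 0, 0], [0, 0, 0], [0, 0, 0], [0, 0, 0], [0, 0, 0]], "delta_rot": [[0, 0, 0], [0, 0, 0], [0, 0, 0], [0, 0, 0], [0, 0, 0], [0, 0, 0]], "gripper": 0, "squeeze": 25}}

```text
clock: 10.0
tcp_pos: [0.4558, -0.2044, 0.1609]
tcp_rot: [2.478, 1.93, 0.004]
force: [-6.9, 2.0, 7.2]
grip_width: 0.0116
```

Run:
```python
from h import *
from plant import arm
o=arm.get_obs();print(toP(o["tcp_pos"]),o["joints"].round(3),o["force"],o["moment"],o["grip_width"])
M=R.from_rotvec(o["tcp_rot"]).as_matrix();print(np.degrees(np.arctan2(M[1,1],M[0,1])),M[:,2])
rows(o,[(pw(-.0945,-.0005,o["tcp_pos"][2]),-83.5)])
```

```text
[-0.09388397 -0.00072734  0.16089596] [-0.303  0.053  0.699  1.945 -0.04   1.155  0.164] [-6.90041921  1.97422536  7.22801517] [ 0.45105354  1.82997491 -0.01977988] 0.011641301115450557
-14.165587839755528 [ 0.00258191  0.00120414 -0.99999594]
[-0.0, -0.0007, -0.0] [0.0, -0.2, 69.3]
```

Call:
{"method": "arm_command", "body": {"translation": [[0, 0, 0], [0, 0, 0], [0, 0, 0], [0, 0, 0], [0, 0, 0], [0, 0, 0], [0, 0, 0], [0, 0, 0], [0, 0, 0], [0, 0, 0], [0, 0, 0], [0, 0, 0], [0, 0, 0], [0, 0, 0], [0, 0, 0], [0, 0, 0]], "delta_rot": [[0, 0, 5], [0, 0, 10], [0, 0, 15], [0, 0, 20], [0, 0, 25], [0, 0, 30], [0, 0, 35], [0, 0, 40], [0, 0, 45], [0, 0, 50], [0, 0, 55], [0, 0, 60], [0, 0, 65], [0, 0, 69.3], [0, 0, 69.3], [0, 0, 69.3]]}}

```text
clock: 12.0
tcp_pos: [0.4555, -0.2041, 0.1609]
tcp_rot: [-3.135, -0.181, -0.003]
force: [-1.6, 2.2, 2.7]
grip_width: 0.0116
```

Run:
```python
from h import *
from plant import arm
o=arm.get_obs();print(o["clock"],toP(o["tcp_pos"]),o["joints"].round(3),o["force"],o["moment"],o["grip_width"])
M=R.from_rotvec(o["tcp_rot"]).as_matrix();print(np.degrees(np.arctan2(M[1,1],M[0,1])),M[:,2])
```

```text
12.0 [-0.09410774 -0.00044129  0.16093247] [-0.345  0.053  0.742  1.946 -0.042  1.156 -1.042] [-1.62025641  2.19895779  2.72446262] [ 0.2387306   0.71179909 -0.04371116] 0.011590505969813522
-83.39537104016078 [ 0.00194527  0.00182775 -0.99999644]
```

Release and rise, then check the handle.

Call:
{"method": "arm_command", "body": {"translation": [[0, 0, 0], [0, 0, 0], [0, 0, 0], [0, 0, -0.03], [0, 0, -0.09], [0, 0, -0.13], [0, 0, -0.13], [0, 0, -0.13]], "delta_rot": [[0, 0, 0], [0, 0, 0], [0, 0, 0], [0, 0, 0], [0, 0, 0], [0, 0, 0], [0, 0, 0], [0, 0, 0]], "gripper": 60}}

```text
clock: 13.0
tcp_pos: [0.455, -0.2042, 0.2903]
tcp_rot: [-3.134, -0.181, -0.002]
force: [0.7, 0.0, -0.6]
grip_width: 0.0521
```

Run:
```python
from h import *
from plant import arm
o,f,W=wrist(arm,"w4");print(o["clock"],toP(o["tcp_pos"]),o["joints"].round(3),o["tcp_rot"])
g=arm.grab_frame("scene");W2,_=cloud(g)
for n,V,z,im in(("w",W,f["range_z"],f["img"]),("s",W2,g["range_z"],g["img"])):
    P=toP(V).reshape(-1,3);ok=(z.ravel()>0)&(abs(P[:,1])<.05);im=im.reshape(-1,3).astype(int)
    h=ok&(abs(P[:,2]-.157)<.006)&(abs(P[:,0]+.095)<.045)
    r=ok&(abs(P[:,2]-.118)<.006)&(abs(P[:,1])<.025)
    print(n,"handle",h.sum(),cv2.minAreaRect(P[h][:,:2].astype(np.float32)),"bar",cv2.minAreaRect(P[r][:,:2].astype(np.float32)))
    b=ok&(abs(P[:,0]-.085)<.05)&(P[:,2]>.222)&(P[:,2]<.26)&(im.max(1)<70);print("ball",b.sum(),P[b].mean(0) if b.any() else'')
cv2.imwrite("pics/c4.png",np.hstack([cv2.resize(f["img"],(400,300)),cv2.resize(g["img"][60:290,140:380],(400,300))]))
```

```text
13.0 [-0.09462718 -0.00045111  0.29026788] [-0.373 -0.058  0.722  1.764  0.037  1.421 -1.113] [-3.13432243e+00 -1.81120182e-01 -2.14650251e-03]
w handle 1147 ((-0.09301512688398361, -0.0007662014104425907), (0.05930791422724724, 0.011785128153860569), 0.5114381313323975) bar ((-0.016703158617019653, -0.0008824076503515244), (0.1979578286409378, 0.030388712882995605), 0.17768120765686035)
ball 0 
s handle 194 ((-0.09225169569253922, 0.001841357909142971), (0.059803109616041183, 0.014725604094564915), 0.9212480783462524) bar ((-0.004029706120491028, 0.0010563619434833527), (0.032809823751449585, 0.2264803797006607), 89.84207153320312)
ball 163 [0.0869285  0.00598709 0.24150875]
```

View pics/c4.png

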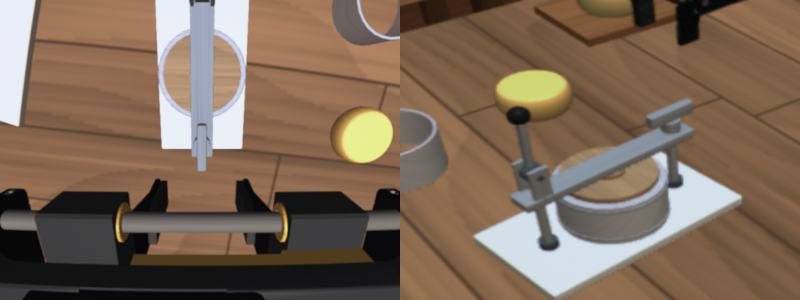

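Both views show the handle along the bar, about 0.5° off (wrist view: (202,147)). The lever is still upright, with its ball at (518,115). Next: grip the ball again.

Run:
```python
from h import *
from plant import arm
rows(arm.get_obs(),[(pw(x,-.0005,z),-83.5) for x,z in((-.094,.32),(-.04,.325),(.02,.325),(.07,.325),(.0865,.325),(.0865,.29),(.0865,.26),(.0865,.2405))])
```

```text
[0.001, 0.0002, -0.0305] [-0.1, 0.0, 0.1]
[0.055, 0.0002, -0.0355] [-0.1, 0.0, 0.1]
[0.115, 0.0004, -0.0355] [-0.1, 0.0, 0.1]
[0.165, 0.0005, -0.0355] [-0.1, 0.0, 0.1]
[0.1815, 0.0005, -0.0355] [-0.1, 0.0, 0.1]
[0.1815, 0.0006, -0.0005] [-0.1, 0.0, 0.1]
[0.1815, 0.0006, 0.0295] [-0.1, 0.0, 0.1]
[0.1815, 0.0007, 0.049] [-0.1, 0.0, 0.1]
```

Call:
{"method": "arm_command", "body": {"translation": [[0, 0, -0.03], [0.055, 0, -0.035], [0.115, 0, -0.035], [0.165, 0, -0.035], [0.181, 0, -0.035], [0.181, 0, -0.035], [0.181, 0, 0], [0.181, 0, 0.03], [0.181, 0, 0.049], [0.181, 0, 0.049], [0.181, 0, 0.049]], "delta_rot": [[0, 0, 0], [0, 0, 0], [0, 0, 0], [0, 0, 0], [0, 0, 0], [0, 0, 0], [0, 0, 0], [0, 0, 0], [0, 0, 0], [0, 0, 0], [0, 0, 0]]}}

```text
clock: 14.48
tcp_pos: [0.6347, -0.1835, 0.2418]
tcp_rot: [-3.135, -0.181, -0.002]
force: [-0.4, 0.2, 0.9]
grip_width: 0.0523
```

Call:
{"method": "arm_command", "body": {"translation": [[0, 0, 0], [0, 0, 0], [0, 0, 0], [0, 0, 0], [0, 0, 0]], "delta_rot": [[0, 0, 0], [0, 0, 0], [0, 0, 0], [0, 0, 0], [0, 0, 0]], "gripper": 0, "squeeze": 15}}

```text
clock: 15.1
tcp_pos: [0.6348, -0.1835, 0.242]
tcp_rot: [-3.135, -0.181, -0.002]
force: [-0.4, -0.5, 0.9]
grip_width: 0.0209
```

Run:
```python
from h import *
from plant import arm
o=arm.get_obs();p=toP(o["tcp_pos"]);print(o["clock"],p,o["joints"].round(3),o["force"],o["grip_width"])
d=p-[.085,0,.237]
a=np.linspace(np.pi/2,0,17)[1:]
rows(o,[(pw(.085-.085*np.cos(t)+d[0],p[1],.152+.085*np.sin(t)+d[2]),-83.5) for t in a])
```

```text
15.1 [ 0.08628471 -0.00031305  0.24195454] [-0.301  0.406  0.732  1.445 -0.274  1.393 -1.017] [-0.38856853 -0.52478535  0.90023851] 0.02089063716292497
[-0.0083, -0.0, 0.0004] [-0.1, -0.1, 0.1]
[-0.0166, -0.0, 0.0016] [-0.1, -0.1, 0.1]
[-0.0247, -0.0, 0.0036] [-0.1, -0.1, 0.1]
[-0.0325, -0.0, 0.0064] [-0.1, -0.1, 0.1]
[-0.0401, -0.0001, 0.01] [-0.1, -0.1, 0.1]
[-0.0472, -0.0001, 0.0142] [-0.1, -0.1, 0.1]
[-0.054, -0.0001, 0.0192] [-0.1, -0.1, 0.1]
[-0.0601, -0.0001, 0.0248] [-0.1, -0.1, 0.1]
[-0.0658, -0.0001, 0.031] [-0.1, -0.1, 0.1]
[-0.0707, -0.0001, 0.0377] [-0.1, -0.1, 0.1]
[-0.075, -0.0001, 0.0448] [-0.1, -0.1, 0.1]
[-0.0786, -0.0001, 0.0523] [-0.1, -0.1, 0.1]
[-0.0814, -0.0, 0.0602] [-0.1, -0.1, 0.1]
[-0.0835, -0.0, 0.0683] [-0.1, -0.1, 0.1]
[-0.0847, -0.0, 0.0765] [-0.1, -0.1, 0.1]
[-0.0851, -0.0, 0.0849] [-0.1, -0.1, 0.1]
```

Call:
{"method": "arm_command", "body": {"translation": [[-0.008, 0, 0], [-0.017, 0, 0.002], [-0.025, 0, 0.004], [-0.033, 0, 0.006], [-0.04, 0, 0.01], [-0.047, 0, 0.014], [-0.054, 0, 0.019], [-0.06, 0, 0.025], [-0.066, 0, 0.031], [-0.071, 0, 0.038], [-0.075, 0, 0.045], [-0.079, 0, 0.052], [-0.081, 0, 0.06], [-0.083, 0, 0.068], [-0.085, 0, 0.077], [-0.085, 0, 0.085], [-0.085, 0, 0.089], [-0.085, 0, 0.089], [-0.085, 0, 0.089]], "delta_rot": [[0, 0, 0], [0, 0, 0], [0, 0, 0], [0, 0, 0], [0, 0, 0], [0, 0, 0], [0, 0, 0], [0, 0, 0], [0, 0, 0], [0, 0, 0], [0, 0, 0], [0, 0, 0], [0, 0, 0], [0, 0, 0], [0, 0, 0], [0, 0, 0], [0, 0, 0], [0, 0, 0], [0, 0, 0]]}}

```text
clock: 17.48
tcp_pos: [0.5505, -0.1933, 0.1543]
tcp_rot: [-3.134, -0.181, -0.003]
force: [-5.9, 2.3, 12.8]
grip_width: 0.0205
```

Run:
```python
from h import *
from plant import arm
o=arm.get_obs();p=toP(o["tcp_pos"]);print(o["clock"],p,o["joints"].round(3),o["force"],o["grip_width"])
```

```text
17.475 [ 0.0014744  -0.00043422  0.15426557] [-0.341  0.289  0.748  1.756 -0.215  1.178 -0.986] [-5.93142048  2.33667099 12.82590036] 0.02049852699204295
```

A 12.8 N upward reaction means the lever is on its closed stop. Next: release, rise and check.

Call:
{"method": "arm_command", "body": {"translation": [[0, 0, 0], [0, 0, 0], [0, 0, 0], [0, 0, -0.03], [0, 0, -0.09], [0, 0, -0.15], [0, 0, -0.15], [0, 0, -0.15]], "delta_rot": [[0, 0, 0], [0, 0, 0], [0, 0, 0], [0, 0, 0], [0, 0, 0], [0, 0, 0], [0, 0, 0], [0, 0, 0]], "gripper": 60}}

```text
clock: 18.48
tcp_pos: [0.5502, -0.1934, 0.3036]
tcp_rot: [-3.134, -0.181, -0.002]
force: [-0.5, -0.9, -0.9]
grip_width: 0.0523
```

Run:
```python
from h import *
from plant import arm
o,f,W=wrist(arm,"w5");print(o["clock"],o["force"])
g=arm.grab_frame("scene");W2,_=cloud(g);s0=dict(np.load("scene0.npz",allow_pickle=True));W0,_=cloud(s0)
w1=np.load("w1.npz")
for n,V,z in(("w1",w1["W"],w1["z"]),("w",W,f["range_z"]),("s0",W0,s0["range_z"]),("s",W2,g["range_z"])):
    P=toP(V).reshape(-1,3);ok=(z.ravel()>0)&(abs(P[:,1])<.05)
    l=ok&(abs(P[:,1])<.008)&(P[:,0]>.015)&(P[:,0]<.06)&(P[:,2]>.13)&(P[:,2]<.19)
    print(n,"lever slope deg",np.degrees(np.arctan(np.polyfit(P[l][:,0],P[l][:,2],1)[0])) if l.sum()>9 else l.sum(),P[l][:,2].mean())
    h=ok&(abs(P[:,2]-.157)<.006)&(abs(P[:,0]+.095)<.045)
    if h.sum()>9:print("handle",cv2.minAreaRect(P[h][:,:2].astype(np.float32))[2])
d=np.abs(g["img"].astype(int)-s0["img"]).max(2);print("spare change px",(d[280:460,290:500]>40).sum())
cv2.imwrite("pics/c5.png",np.hstack([cv2.resize(f["img"],(400,300)),cv2.resize(g["img"][60:290,140:380],(400,300))]))
```

```text
18.475 [-0.49359941 -0.86913411 -0.91450899]
w1 lever slope deg -0.6903351711842883 0.1567735045377995
handle 69.41370391845703
w lever slope deg -0.14024634328501603 0.15601234874470604
handle 0.3408571481704712
s0 lever slope deg -1.701002626448593 0.15507318220406757
handle 70.94813537597656
s lever slope deg 0.7049420421515792 0.1541906784106399
handle 89.5241470336914
spare change px 0
```

View pics/c5.png

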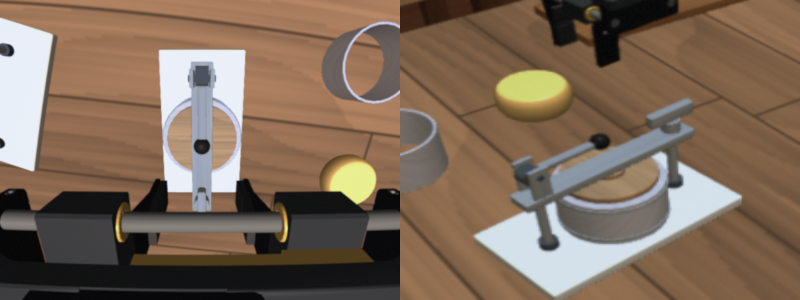

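The lever is level with its ball at (600,141), the handle lies along the bar at (668,113), and nothing is touching the robot.

```bash
python3 -c "
from plant import arm
print(arm.sign_off())"
```

```text
the job is handed in; nothing more can be done
None
```

The job is done and handed in at about 18.5 s. On the press with the mould, I gripped the ball and lifted the lever upright. I then turned the T nut about 69° clockwise with the lever still open, and swung the lever back down onto its stop (about 13 N of reaction) before letting go.

The last checks, made after release with the gripper about 15 cm above the lever:
- **Handle:** within about 0.5° of the bar in both the wrist and scene views.
- **Lever:** level to within about 0.7°. The two views differ slightly, -0.1° and +0.7°, which is within measurement noise.
- **Spare press:** no pixels changed in the scene view.
- **Contact force:** about 1 N at the end, with the gripper clear of everything.

No check failed.

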